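# Clear the bench after microscopy

## Task

Tidy up beside the microscope: stand the objective lens upright in the recess of the green lens stand, set the pink dish flat in the middle of the warming plate, and lay the two amber vials on their sides in the vial rack, side by side and square to it, the white-capped one snug against the blue stop and the blue-capped one snug next to it. Stand the orange chock on the rack, midway across it, snug along the outer side of the blue-capped vial so that the row cannot roll apart. Do not tip the lens or the dish over, and leave the mouse and the box of pipette tips where they are.

Things in the scene. Friction and masses are not known exactly. Their poses are not given: they have to be found in the camera images.
- vial_w_center (a point): Amber glass vial with WHITE cap, lying on its side, about 35 g, rolls freely. 61 mm long over all with flat ends, body 28 mm diameter, cap 24 mm diameter and 14 long. Point: its centre, on the axis half-way along, 14 mm above what it lies on. x = along its axis to the cap; y, z turn as it rolls. Can be gripped over its ends (61 mm) or across (28 mm).
- vial_b_center (a point): Amber glass sample vial with a BLUE screw cap, otherwise the same as the white-capped one and described the same way.
- chock_center (a point): Orange bar (chock) with black rubber foot, about 120 g: 50 mm long (y), 26 high, 40 wide (x) at the foot, 20 at the top: both long sides slope, the flat ends are upright. Point: its centre, 13 mm above what it stands on; x across the bar, y along it, z up; same either way round. Snug against a lying vial its centre is 30 mm from the vial's axis.
- lens_center (a point): Microscope objective lens standing upright, nose up: steel barrel 30 mm diameter with a red ring and a black foot, 56 mm high (straight up to 40 mm, then narrowing to 20 mm diameter). About 140 g. Point: its centre, 28 mm above what it stands on; z up along the barrel.
- dish_center (a point): Small round culture dish, closed, pink with a white rim: 50 mm diameter, 18 mm high, about 30 g. Point: its centre, 9 mm above what it lies on; z up.
- rack: Vial rack, fixed: white flat base 136 (x) by 90 (y) by 6 mm thick, with a blue upright stop at one end, 50 mm long in y, 8 thick, top 28 above the bench, inner face at x = -60 mm. Origin: centre of the base's underside, on the bench; x from the stop to the open end, z up. Vials lie along y. All snug: first vial's axis at x = -46 mm, second's -18, chock's centre +12, y = 0.
- plate: Warming plate for the dish, fixed: white square base 110 x 110 mm with a dark flat steel top, 12 mm high over all, with a thin white ring 69 mm diameter (painted, flat) marking the middle and a small green lamp spot in one corner. Origin: centre of its underside, on the bench; z up.
- stand: Lens stand, fixed: green disc 84 mm diameter, 16 mm high, with a round flat-floored recess in the middle, 49 mm diameter and 4 mm deep (recess floor 12 mm above the bench). Origin: centre of its underside, on the bench; z up.
- mouse_center (a point): Bystander: black and red computer mouse, 100 x 58 x 32 mm, loose on the bench, not to be disturbed. Point: its centre, 16 mm above the bench; x along its length.
- tipbox_center (a point): Bystander: yellow box of grey pipette tips, 110 x 80 x 51 mm, loose on the bench, not to be disturbed. Point: its centre, 25 mm above the bench; x along its length.

How it is judged:
At the end, for the whole second after the job is handed in: Vials lie in the rack, white cap at the stop, blue next, then the upright chock: each within 12 mm (blue 14, chock 15) of its snug place along the row, 15 mm across, 0.25 rad of square. Lens upright with its foot in the recess; dish flat within 15 mm of the plate's middle. All at rest (x of vial_w_center in the frame of rack between -0.052 and -0.034 m and y of vial_w_center in the frame of rack between -0.015 and 0.015 m and z of vial_w_center in the frame of rack between 0.014 and 0.026 m and angle between the x axis of each of vial_w_center, vial_b_center and the y axis of rack, either way round below 0.25 rad and x of vial_b_center in the frame of rack between -0.026 and -0.004 m and y of vial_b_center in the frame of rack between -0.015 and 0.015 m and z of vial_b_center in the frame of rack between 0.014 and 0.026 m and x of chock_center in the frame of rack between 0.006 and 0.027 m and y of chock_center in the frame of rack between -0.015 and 0.015 m and z of chock_center in the frame of rack between 0.014 and 0.023 m and angle between the y axis of chock_center and the y axis of rack, either way round below 0.25 rad and angle between chock_center's own z axis and vertical below 0.15 rad and horizontal distance between lens_center and stand below 0.013 m and z of lens_center in the frame of stand between 0.036 and 0.0427 m and angle between each of lens_center, dish_center's own z axis and vertical below 0.1 rad and horizontal distance between dish_center and plate below 0.015 m and z of dish_center in the frame of plate between 0.018 and 0.025 m and linear speed of each of vial_w, vial_b, chock, lens, dish below 0.02 m/s); the robot touches nothing.
It fails at once if the computer mouse is shifted (more than 20 mm) (distance of mouse_center from where it was at the start of the episode above 0.02 m).
It fails at once if the box of pipette tips is shifted (more than 20 mm) (distance of tipbox_center from where it was at the start of the episode above 0.02 m).
It fails at once if the lens is tipped over (more than 40 degrees from upright) (angle between lens_center's own z axis and vertical above 0.7 rad).
It fails at once if the culture dish is tipped (more than 40 degrees from level) (angle between dish_center's own z axis and vertical above 0.7 rad).
It also fails if it takes over 109 s, if anything falls off the work surface, if the arm or the gripper's body presses on something with over 40 N, if the wrist force passes 120 N, or if a joint passes its speed limit or range.

## Robot

A 7-joint arm with a two-finger parallel gripper is mounted at the origin on the work surface. World frame = base frame: x ahead of the robot, y to its left, z up, the work surface at z = 0. Lengths are in m, angles in rad, forces in N, time in s.
With the tool pointing down it reaches from about 0.4 to 0.85 m from the base axis. Payload 6.9 kg.
Tool frame: the origin (TCP) lies midway between the tips of the shut fingers; the grasp point (between the pads) lies 19 mm behind it; z points along the fingers, y is the line along which they close (so a half turn about z gives the same grasp; the last joint's range is limited). The gripper opens to 85 mm and grips with 20 to 120 N. Pads are 22 mm wide; open, the fingers measure 114 mm over their backs; the gripper's body (76 mm by 85 mm) begins 54 mm behind the grasp point. The pads swing forward as they close: fully open they stand 13 mm farther back than shut.
Start: joints at [-1.202, 0.507, -0.238, 1.5, 0.126, 1.149, -0.155], TCP at [0.162, 0.604, 0.231] pointing down, gripper open.
Joint ranges: [-3.08, 3.08], [-0.24, 2.05], [-1.43, 1.35], [0, 2.5], [-1.52, 4.66], [0.17, 1.96], [-2.89, 2.89]. Speed limits (rad/s): [2.39, 2.39, 3.14, 3.14, 3.14, 3.14, 3.14].

## Interface

Orientations are given as [roll, pitch, yaw] about the fixed x, y, z axes, in that order (R = Rz(yaw) Ry(pitch) Rx(roll)).
In Python, from plant import bot gives the robot as it stands. The module is installed in compiled form; this text tells all that it offers.
- The arm moves only by the tool send_rows, never from a script. Its argument "plan" is a list that holds one entry, the list of rows, each a list of 5 numbers: the opening, from -1 (shut) to 1 (fully open), then the shift along the tool's x, y, z in cm, then the turn about the tool's z in degrees. A call has 1 to 5 rows; each row is the pose to reach, as a shift and turn from the pose commanded when the call began, along the tool's axes at that moment; what a row does not reach only later rows make up. A row lasts 1/8 s, in which the tool goes at most 62.5 mm and 10.7 degrees, less where a joint would pass 70% of its speed; a pose out of reach is approached as far as the arm can. A call with a gripper value outside its range is refused whole. The fingers move at their own pace and stop on an object; "squeeze" is the grip in N (left out, the last holds). Time passes only in rows, so rows that repeat a pose let the fingers close. It gives the time, the measured TCP pose, the force, the opening and the grip force at its end, in the units of the state.
- bot.state(): the state, without advancing time (a new reading comes with each control period).
- bot.grab_frame(name): name is "scene" or "top"; returns the picture (480x640x3 uint8, blue, green, red); there is no depth.
- bot.camera_params(name): a dict with "camera_matrix" (3x3 intrinsics, pixels), "dist_coeffs" ([k1, k2, p1, p2, k3] as OpenCV has them; the pictures are not rectified), "R" (3x3) and "t" (3): a world point X has camera coordinates R X + t. Camera axes: x right, y down, z forward; pixel columns grow to the right and rows downward; lengths in m; the calibration is good to about 2 mm. A picture is of the moment at which its call begins. camera_params takes no time and is no camera call.
- bot.sign_off(): hands the job in; it is judged then, once.
The state is a dict: "time": time; "joint_positions": joint angles; "qvel": joint speeds; "effort": joint torques, N m; "position": TCP position; "tcp_rot": TCP orientation; "wrist_force": force on the tool from outside, world axes, zero at the start; "ft_torque": the same for the moment, N m; "opening": opening from 0.0 (shut) to 1.0 (fully open); "grasp_force": force on a finger pad.
Only numpy, scipy, OpenCV 4.12 (cv2) and the standard library are available. Lean on these libraries where they do the work, as an engineer would, in place of code of your own. Each camera call takes 0.05 s, during which the arm holds its last target. There are 200 camera calls.

## Working session

There is one attempt and no reset: what is moved stays moved. The work goes in short steps, Python scripts to look and compute and a tool call to move; the robot and the scene stay as the last step left them, time stands still between calls to the robot, and variables do not carry over. Pictures are saved under pics/ and viewed, at most 14 in all, crops included, and the job is handed in when it is done.

Besides the shell and the picture viewer there is one more tool, called after ">>>" in YAML: its name, and indented under it one key for each argument. send_rows: Moves the arm, as the interface text tells. Its arguments: {"type":"object","properties":{"plan":{"type":"array","items":{"type":"array","items":{"type":"array","items":{"type":"number"}}}},"squeeze":{"type":"number"}},"required":["plan"]}

```bash
mkdir -p pics; cat > h.py <<'E'
import numpy as np, cv2
from plant import bot
def ray(name,px):
    c=bot.camera_params(name);K=np.array(c["camera_matrix"]);R=np.array(c["R"]);t=np.array(c["t"])
    n=cv2.undistortPoints(np.array(px,float).reshape(-1,1,2),K,np.array(c["dist_coeffs"])).reshape(-1,2)
    d=np.c_[n,np.ones(len(n))]@R
    return -R.T@t,d
def onz(name,px,z):
    o,d=ray(name,px); return o+d*((z-o[2])/d[:,2])[:,None]
def proj(name,X):
    c=bot.camera_params(name)
    return cv2.projectPoints(np.array(X,float).reshape(-1,3),cv2.Rodrigues(np.array(c["R"]))[0],np.array(c["t"]),np.array(c["camera_matrix"]),np.array(c["dist_coeffs"]))[0].reshape(-1,2)
E
python3 - <<'E'
from h import *
for n in("scene","top"):
    cv2.imwrite(f"pics/{n}0.png",bot.grab_frame(n)); c=bot.camera_params(n); R=np.array(c["R"]);print(n,(-R.T@np.array(c["t"])).round(3),R.round(2).tolist(),np.array(c["camera_matrix"]).round(0).tolist())
print(bot.state())
E
```

```text
scene [1.147 0.104 0.761] [[-0.12, 0.99, -0.02], [0.72, 0.07, -0.69], [-0.68, -0.09, -0.73]] [[469.0, 0.0, 317.0], [0.0, 469.0, 230.0], [0.0, 0.0, 1.0]]
top [4.050e-01 1.000e-03 1.236e+00] [[0.02, -1.0, -0.02], [-1.0, -0.02, -0.08], [0.08, 0.02, -1.0]] [[472.0, 0.0, 322.0], [0.0, 472.0, 237.0], [0.0, 0.0, 1.0]]
{'time': 0.1, 'joint_positions': array([-1.202522  ,  0.50824543, -0.23753995,  1.50103224,  0.12569444,
        1.14893703, -0.15482985]), 'qvel': array([ 0.00097413, -0.0021254 ,  0.00053856, -0.00325952,  0.00130637,
        0.00020917,  0.00052379]), 'effort': array([-4.73076143e-03, -6.21826530e+01, -2.19391420e+00, -2.50200069e+01,
        1.27362416e-02,  7.81945477e-03,  2.00961739e-05]), 'position': array([0.16229646, 0.60308014, 0.23052231]), 'tcp_rot': array([-3.13995915e+00,  2.65845222e-05,  2.87880525e+00]), 'wrist_force': array([-1.02154301,  0.05045474,  0.28515333]), 'ft_torque': array([ 0.01438031,  0.01999516, -0.01777351]), 'grasp_force': 0.0, 'opening': 1.0016949262110346}
```

View pics/scene0.png

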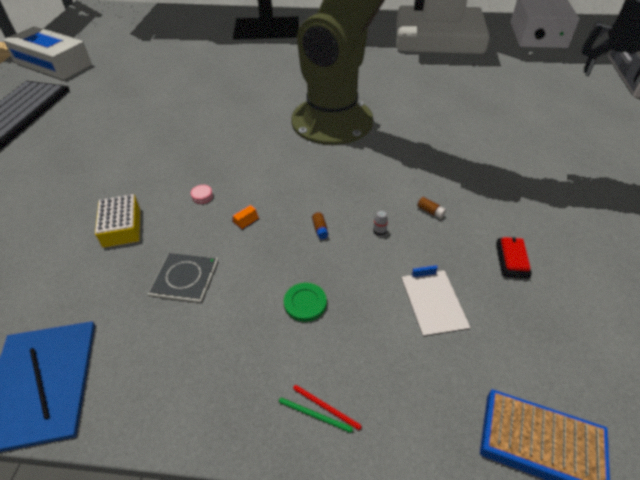

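View pics/top0.png

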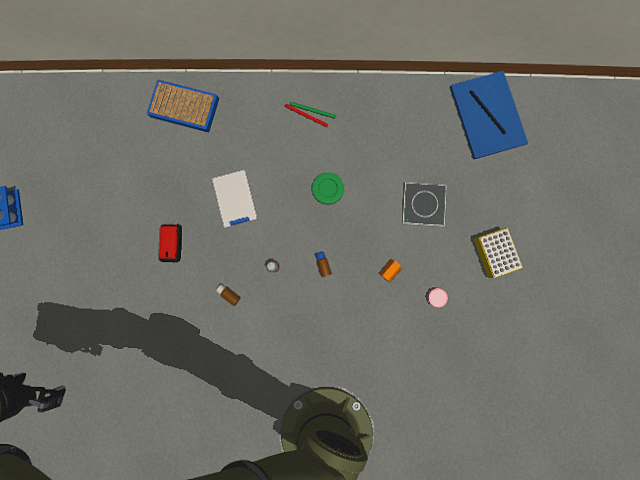

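Both pictures show everything. In the top view: white vial (228,294), lens (272,265), blue vial (322,264), chock (390,271), dish (437,298), rack (234,199) with its stop at the near end, stand (328,188), plate (425,204), mouse (171,243), tip box (498,252).

```bash
cat > meas.py <<'E'
from h import *
# per object: (view-> ROI centre, half size), HSV ranges, height
OB={'vial_w':((228,294),22,[((5,90,40),(22,255,255)),((0,0,190),(180,70,255))],.014),
'vial_b':((322,264),22,[((5,90,40),(22,255,255)),((100,120,60),(130,255,255))],.014),
'chock':((390,271),20,[((5,150,100),(20,255,255))],.013),
'dish':((437,298),20,[((0,30,150),(180,255,255)),((0,0,190),(180,70,255))],.011),
'stand':((328,188),28,[((45,120,50),(80,255,255))],.012),
'rack':((234,199),42,[((0,0,190),(180,60,255)),((100,120,60),(130,255,255))],.006),
}
def mask(img,c,h,rs):
    hsv=cv2.cvtColor(img,cv2.COLOR_BGR2HSV); m=np.zeros(img.shape[:2],np.uint8)
    for a,b in rs: m|=cv2.inRange(hsv,a,b)
    k=np.zeros_like(m); cv2.rectangle(k,(c[0]-h,c[1]-h),(c[0]+h,c[1]+h),255,-1); return m&k
def big(m):
    return max(cv2.findContours(cv2.morphologyEx(m,cv2.MORPH_CLOSE,np.ones((3,3))),cv2.RETR_EXTERNAL,cv2.CHAIN_APPROX_NONE)[0],key=cv2.contourArea)
def rect(view,cnt,z):
    P=onz(view,cnt.reshape(-1,2),z)[:,:2]; (c,s,a)=cv2.minAreaRect((P*1000).astype(np.float32))
    a=np.radians(a)
    if s[0]<s[1]: s=s[::-1]; a+=np.pi/2
    return np.array(c)/1000,s,a   # centre, (long,short) mm, angle of long axis
E
python3 - <<'E'
from meas import *
img=bot.grab_frame("top")
for n,(c,h,r,z) in OB.items():
    k=big(mask(img,c,h,r)); C,s,a=rect("top",k,z); print(n,C.round(4),np.round(s,0),"ang",round(float(np.degrees(a)),1),"r",round(float(np.hypot(*C)),3))
b=big(mask(img,(238,221),18,[((100,120,60),(130,255,255))])); print("stop",rect("top",b,.028))
# lens: anything differing from bench in roi ; print scene guess
g=img[245:285,252:292].astype(int); bg=np.median(g.reshape(-1,3),0); m=(np.abs(g-bg).max(2)>40).astype(np.uint8)*255
k=big(m)+[252,245]; print("lens",rect("top",k,.03))
# plate
p=img[170:240,390:460]; cv2.imwrite("pics/crop.png",np.hstack([cv2.resize(p,None,fx=5,fy=5,interpolation=0),cv2.resize(img[230:300,250:320],None,fx=5,fy=5,interpolation=0)]))
E
```

```text
vial_w [0.3478 0.2641] [61. 27.] ang 54.8 r 0.437
vial_b [0.4322 0.0198] [61. 26.] ang 19.4 r 0.433
chock [ 0.4198 -0.1573] [51. 35.] ang 140.0 r 0.448
dish [ 0.3514 -0.2806] [49. 47.] ang 0.2 r 0.45
stand [0.6321 0.0091] [81. 80.] ang 90.9 r 0.632
rack [0.6028 0.2561] [133.  87.] ang 16.3 r 0.655
stop (array([0.54071136, 0.23637933]), (48.385597229003906, 8.872716903686523), np.float64(1.8322538978681342))
lens (array([0.42734448, 0.14877008]), (33.45587921142578, 30.663408279418945), np.float64(1.5893008043672023))
```

View pics/crop.png

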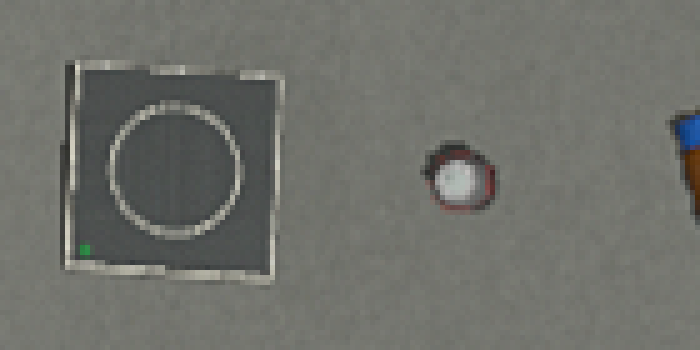

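The crop shows the plate ring centred at crop (175,170), i.e. top px (424.6,203.6). The lens is upright at crop (460,180) on the right half. I'll cross-check with the scene view and set up the move helper.

```bash
cat >> h.py <<'E'
def rel(x,y,z,yaw=None,s=None):
    "shift in tool axes (cm), turn (deg) from the present pose; yaw = wanted direction of tool y line (deg, mod 180)"
    s=s or bot.state(); p=s["position"]; w=s["tcp_rot"][2]; d=np.array([x,y,z])-p
    ex=np.array([np.cos(w),np.sin(w)]); ey=np.array([np.sin(w),-np.cos(w)])
    t=0. if yaw is None else -((yaw-(np.degrees(w)-90)+90)%180-90)
    return np.round([d[:2]@ex*100,d[:2]@ey*100,-d[2]*100,t],2).tolist()
E
python3 - <<'E'
from meas import *
print("plate",onz("top",[(424.6,203.6)],.012))
img=bot.grab_frame("scene")
for n,c,h,z,w in [("stand",(305,302),30,.012,(.632,.009)),("vial_b",(320,225),20,.014,(.4322,.0198)),("vial_w",(431,208),18,.014,(.3478,.2641)),("dish",(202,194),16,.011,(.3514,-.2806)),("chock",(246,217),18,.013,(.4198,-.1573))]:
    C,s,a=rect("scene",big(mask(img,c,h,OB[n][2])),z); print(n,C.round(4),np.round(s),np.degrees(a).round(0))
print(proj("scene",[[.427,.149,.056],[.427,.149,0],[.6408,-.24,.012]]))
print(rel(.4273,.1488,.2,19),bot.state()["tcp_rot"])
E
```

```text
plate [[ 0.59481076 -0.24553624  0.012     ]]
stand [0.6337 0.0073] [88. 81.] 6.0
vial_b [0.4285 0.0169] [82. 26.] 17.0
vial_w [0.342  0.2575] [59. 37.] 52.0
dish [ 0.3412 -0.2846] [51. 50.] 96.0
chock [ 0.4164 -0.1569] [60. 46.] 140.0
[[382.91757033 214.84123505]
 [380.79229277 232.83287677]
 [179.17231141 293.77073727]]
[-37.39, -37.0, 3.07, 55.94] [-3.14043984e+00  2.40664094e-05  2.87874660e+00]
```

>>> send_rows:
  plan:
    - [[1, -18.7, -18.5, 1.5, 0], [1, -18.7, -18.5, 1.5, 0], [1, -18.7, -18.5, 1.5, 0], [1, -18.7, -18.5, 1.5, 0], [1, -18.7, -18.5, 1.5, 0]]
  squeeze: 30

```text
time: 0.82
position: [0.2972, 0.3721, 0.2161]
tcp_rot: [-3.14, 0.001, 2.873]
wrist_force: [0.2, 0.3, -0.1]
opening: 1.001
grasp_force: 0.0
```

>>> send_rows:
  plan:
    - [[1, -18.7, -18.5, 1.5, 52], [1, -18.7, -18.5, 1.5, 52], [1, -18.7, -18.5, 1.5, 52], [1, -18.7, -18.5, 1.5, 52], [1, -18.7, -18.5, 1.5, 52]]

```text
time: 1.45
position: [0.4292, 0.1458, 0.2013]
tcp_rot: [3.141, 0.001, 1.96]
wrist_force: [-0.6, 0.5, -0.2]
opening: 1.002
grasp_force: 0.0
```

```bash
python3 -c "
from h import *
s=bot.state();print(s['time'],s['position'],s['tcp_rot'],s['joint_positions'],rel(.4273,.1488,.2),rel(.4273,.1488,.012))"
```

```text
1.45 [0.42920948 0.14575691 0.20125335] [3.14124426e+00 1.31532268e-03 1.96019698e+00] [-0.45994709  0.27374391  0.10022343  1.97927536 -0.03314116  0.88976609
  0.04682902] [0.35, -0.06, 0.13, 0.0] [0.35, -0.06, 18.93, 0.0]
```

>>> send_rows:
  plan:
    - [[1, 0.35, -0.1, 6, 0], [1, 0.35, -0.1, 12, 0], [1, 0.35, -0.1, 16, 0], [1, 0.35, -0.1, 18.9, 0], [1, 0.35, -0.1, 18.9, 0]]

```text
time: 2.08
position: [0.424, 0.1523, 0.0106]
tcp_rot: [-3.138, -0.001, 1.972]
wrist_force: [-0.3, 0.7, 0.0]
opening: 1.0
grasp_force: 0.0
```

>>> send_rows:
  plan:
    - [[-1, 0, 0, 0, 0], [-1, 0, 0, 0, 0], [-1, 0, 0, 0, 0], [-1, 0, 0, 0, 0], [-1, 0, 0, 0, 0]]

```text
time: 2.7
position: [0.4254, 0.1521, 0.0132]
tcp_rot: [3.14, -0.0, 1.971]
wrist_force: [-0.4, -0.4, 8.2]
opening: 0.338
grasp_force: 29.4
```

```bash
python3 -c "
from h import *
s=bot.state();print(s['position'],s['opening'],s['grasp_force'],s['wrist_force'])
cv2.imwrite('pics/g1.png',cv2.resize(bot.grab_frame('scene')[150:300,280:480],None,fx=3,fy=3))"
```

```text
[0.42541176 0.15205035 0.01322602] 0.33815083155468495 29.449571112636477 [-0.36419863 -0.4410646   8.17791822]
```

View pics/g1.png

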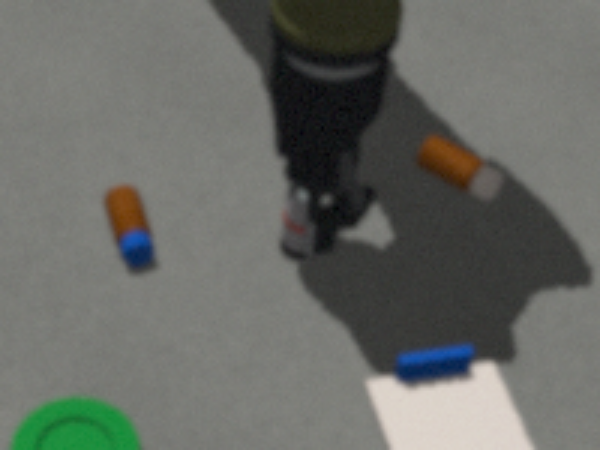

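The lens is held upright between the fingers (crop px 310,220), and the vials are undisturbed.

>>> send_rows:
  plan:
    - [[-1, 0, 0, -4, 0], [-1, 0, 0, -8, 0], [-1, -3, 2, -8, 0], [-1, -7, 4.5, -8, 0], [-1, -12, 7.5, -8, 0]]

```text
time: 3.38
position: [0.5416, 0.0709, 0.093]
tcp_rot: [3.141, -0.001, 1.974]
wrist_force: [1.4, 1.8, -1.3]
opening: 0.339
grasp_force: 30.6
```

>>> send_rows:
  plan:
    - [[-1, -5, 3, 0, 0], [-1, -8, 5, 0, 0], [-1, -9, 5.9, 0, 0], [-1, -9, 5.9, 0, 0], [-1, -9, 5.9, 0, 0]]

```text
time: 4.0
position: [0.629, 0.0123, 0.0922]
tcp_rot: [-3.141, -0.001, 1.973]
wrist_force: [-0.1, 0.5, -2.0]
opening: 0.341
grasp_force: 30.7
```

```bash
python3 -c "
from h import *
s=bot.state();print(s['position'],s['tcp_rot'],s['opening'],rel(.631,.011,.095),s['grasp_force'],s['wrist_force'])
cv2.imwrite('pics/g2.png',cv2.resize(bot.grab_frame('scene')[200:340,220:420],None,fx=3,fy=3))"
```

```text
[0.62903347 0.01234566 0.09219025] [-3.14060131e+00 -1.35659495e-03  1.97291700e+00] 0.34094680738183386 [-0.2, 0.13, -0.28, 0.0] 30.656450912647415 [-0.13818297  0.5483478  -2.03909099]
```

View pics/g2.png

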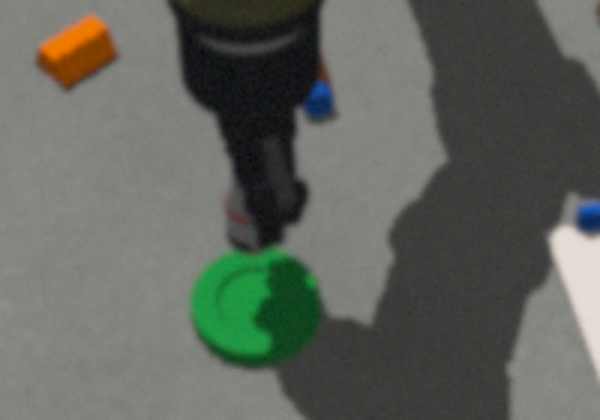

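The lens is held upright over the stand, with the foot at crop px (250,240).

>>> send_rows:
  plan:
    - [[-1, -0.2, 0.1, 2.5, 0], [-1, -0.2, 0.1, 4.5, 0], [-1, -0.2, 0.1, 5.8, 0], [-1, -0.2, 0.1, 6.5, 0], [-1, -0.2, 0.1, 6.8, 0]]

```text
time: 4.68
position: [0.6317, 0.0096, 0.0252]
tcp_rot: [-3.141, -0.0, 1.971]
wrist_force: [-8.2, 0.3, 21.2]
opening: 0.335
grasp_force: 33.0
```

>>> send_rows:
  plan:
    - [[-1, 0, 0, 0, 0], [-1, 0, 0, 0, 0]]

```text
time: 4.92
position: [0.6321, 0.0095, 0.0253]
tcp_rot: [3.141, -0.0, 1.971]
wrist_force: [-3.5, 0.8, 6.8]
opening: 0.338
grasp_force: 31.5
```

>>> send_rows:
  plan:
    - [[0.3, 0, 0, 0, 0], [1, 0, 0, 0, 0], [1, 0, 0, 0, 0], [1, 0, 0, -2, 0], [1, 0, 0, -7, 0]]

```text
time: 5.55
position: [0.6304, 0.0093, 0.0926]
tcp_rot: [-3.137, -0.002, 1.971]
wrist_force: [0.3, 0.5, -0.1]
opening: 1.0
grasp_force: 0.0
```

>>> send_rows:
  plan:
    - [[1, 0, 0, -6, 0], [1, 4, -6, -8, 0], [1, 8, -12, -8, 0], [1, 8, -12, -8, 0]]

```text
time: 6.05
position: [0.4869, 0.0367, 0.1748]
tcp_rot: [-3.141, -0.001, 1.972]
wrist_force: [0.4, -0.3, -0.1]
opening: 1.002
grasp_force: 0.0
```

```bash
python3 - <<'E'
from h import *
s=bot.state();print(s['time'],s['position'],s['tcp_rot'])
img=bot.grab_frame('scene');cv2.imwrite('pics/g3.png',cv2.resize(img[220:340,230:390],None,fx=4,fy=4))
print(proj('scene',[[.632,.009,.068],[.632,.009,.012]]))
# dish: finger line perpendicular to radius
print(rel(.350,-.281,.12,-38.8))
E
```

```text
6.05 [0.48689734 0.03674245 0.17477699] [-3.14066694e+00 -7.90769646e-04  1.97220626e+00]
[[304.74406638 283.08524921]
 [305.81744224 300.71809738]]
[-23.97, -24.92, 5.48, 61.81]
```

View pics/g3.png

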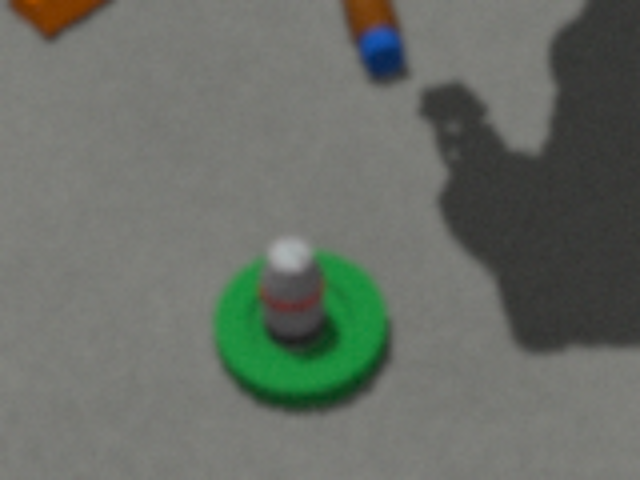

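The lens stands upright in the recess, with its top at crop (290,250), px (302,282), against an expected (305,283). Next is the dish.

>>> send_rows:
  plan:
    - [[1, -12, -12.5, 2, 0], [1, -12, -12.5, 2, 0], [1, -12, -12.5, 2, 0], [1, -12, -12.5, 2, 0]]

```text
time: 6.6
position: [0.4206, -0.127, 0.1541]
tcp_rot: [-3.14, 0.001, 1.964]
wrist_force: [0.3, -0.4, 0.1]
opening: 0.999
grasp_force: 0.0
```

>>> send_rows:
  plan:
    - [[1, -12, -12.4, 3.5, 50], [1, -12, -12.4, 3.5, 50], [1, -12, -12.4, 3.5, 50], [1, -12, -12.4, 3.5, 50], [1, -12, -12.4, 3.5, 50]]

```text
time: 7.22
position: [0.3553, -0.2825, 0.1191]
tcp_rot: [3.141, 0.0, 1.093]
wrist_force: [-0.2, 0.9, 0.0]
opening: 0.997
grasp_force: 0.0
```

>>> send_rows:
  plan:
    - [[1, 0, 0, 0, 0], [1, 0, 0, 0, 0]]

```text
time: 7.48
position: [0.3554, -0.2816, 0.1193]
tcp_rot: [3.141, 0.0, 1.103]
wrist_force: [0.5, -0.1, -0.3]
opening: 1.001
grasp_force: 0.0
```

```bash
python3 - <<'E'
from h import *
s=bot.state();print(s['time'],s['position'],s['tcp_rot'],rel(.3505,-.281,.002))
E
```

```text
7.475 [ 0.35537129 -0.28156431  0.11928007] [3.14134842e+00 8.73881374e-06 1.10252893e+00] [-0.17, -0.46, 11.73, 0.0]
```

>>> send_rows:
  plan:
    - [[1, -0.2, -0.5, 4, 0], [1, -0.2, -0.5, 8, 0], [1, -0.2, -0.5, 10.5, 0], [1, -0.2, -0.5, 11.7, 0], [1, -0.2, -0.5, 11.7, 0]]
  squeeze: 25

```text
time: 8.1
position: [0.3493, -0.2813, 0.002]
tcp_rot: [-3.141, -0.0, 1.099]
wrist_force: [-0.2, -0.2, 0.6]
opening: 1.002
grasp_force: 0.0
```

>>> send_rows:
  plan:
    - [[-1, 0, 0, 0, 0], [-1, 0, 0, 0, 0], [-1, 0, 0, 0, 0], [-1, 0, 0, 0, 0]]

```text
time: 8.6
position: [0.3499, -0.2817, 0.0033]
tcp_rot: [3.14, 0.0, 1.099]
wrist_force: [-0.9, 1.0, 7.5]
opening: 0.576
grasp_force: 24.7
```

>>> send_rows:
  plan:
    - [[-1, 0, 0, -2, 0], [-1, 0, 0, -5, 0], [-1, 0, 0, -8, 0], [-1, 0, 0, -8, 0]]

```text
time: 9.1
position: [0.3504, -0.2822, 0.0844]
tcp_rot: [3.137, 0.001, 1.099]
wrist_force: [0.7, 0.3, -1.1]
opening: 0.567
grasp_force: 26.3
```

```bash
python3 - <<'E'
from h import *
s=bot.state();print(s['time'],s['position'],s['tcp_rot'],rel(.5948,-.2455,.09))
img=bot.grab_frame('scene');cv2.imwrite('pics/g4.png',cv2.resize(img[120:280,120:320],None,fx=3,fy=3))
E
```

```text
9.1 [ 0.35044582 -0.28218386  0.08444149] [3.13680269e+00 5.58425493e-04 1.09899684e+00] [14.37, 20.1, -0.56, 0.0]
```

View pics/g4.png

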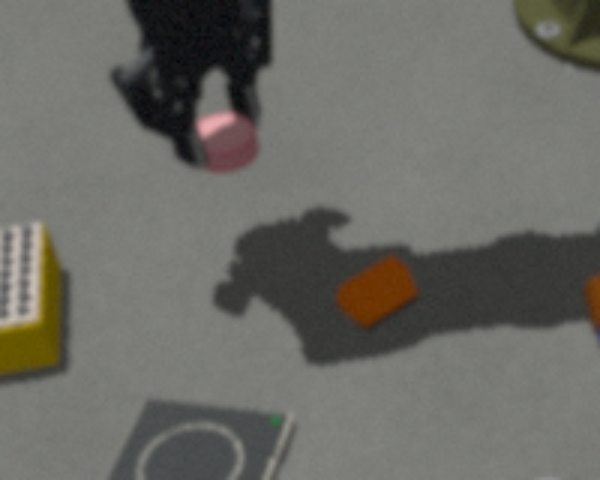

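The dish is held level in the fingers (crop px 228,140).

>>> send_rows:
  plan:
    - [[-1, 3, 4, -0.5, 0], [-1, 7, 9.5, -0.5, 0], [-1, 11, 15.5, -0.5, 0], [-1, 13.8, 19.3, -0.5, 0], [-1, 14.4, 20.1, -0.5, 0]]

```text
time: 9.78
position: [0.5978, -0.2414, 0.0851]
tcp_rot: [-3.141, -0.002, 1.104]
wrist_force: [-0.8, 0.4, -0.8]
opening: 0.569
grasp_force: 26.4
```

>>> send_rows:
  plan:
    - [[-1, 0, 0, 2, 0], [-1, 0, 0, 4.5, 0], [-1, 0, 0, 6, 0], [-1, 0, 0, 6, 0], [-1, 0, 0, 6, 0]]

```text
time: 10.4
position: [0.5939, -0.245, 0.0279]
tcp_rot: [3.141, 0.0, 1.098]
wrist_force: [0.7, 0.1, 0.2]
opening: 0.575
grasp_force: 26.4
```

```bash
python3 - <<'E'
from h import *
s=bot.state();print(s['time'],s['position'],rel(.5948,-.2455,.0153),s['grasp_force'])
E
```

```text
10.4 [ 0.5939246  -0.24502414  0.02785767] [-0.0, 0.1, 1.26, 0.0] 26.3688987493515
```

>>> send_rows:
  plan:
    - [[-1, 0, 0.1, 0.7, 0], [-1, 0, 0.1, 1.1, 0], [-1, 0, 0.1, 1.3, 0], [-1, 0, 0.1, 1.3, 0]]

```text
time: 10.9
position: [0.5948, -0.245, 0.0154]
tcp_rot: [3.141, -0.001, 1.099]
wrist_force: [-2.3, 2.1, 9.0]
opening: 0.571
grasp_force: 27.2
```

>>> send_rows:
  plan:
    - [[0.4, 0, 0, 0, 0], [1, 0, 0, 0, 0], [1, 0, 0, 0, 0], [1, 0, 0, -3, 0], [1, 0, 0, -9, 0]]

```text
time: 11.52
position: [0.5932, -0.2441, 0.1027]
tcp_rot: [-3.136, 0.001, 1.099]
wrist_force: [0.9, -0.7, 1.2]
opening: 0.997
grasp_force: 0.0
```

>>> send_rows:
  plan:
    - [[1, -2, -4, -5, 0], [1, -6, -10, -7, 0], [1, -6, -10, -7, 0], [1, -6, -10, -7, 0]]

```text
time: 12.02
position: [0.4781, -0.2532, 0.1749]
tcp_rot: [3.141, -0.001, 1.097]
wrist_force: [-0.0, 0.4, -0.6]
opening: 1.001
grasp_force: 0.0
```

```bash
python3 - <<'E'
from meas import *
s=bot.state();print(s['time'],s['position'],s['tcp_rot'],s['joint_positions'])
img=bot.grab_frame('scene')
m=mask(img,(183,272),35,[((0,30,120),(12,150,255)),((165,30,120),(180,150,255))]); k=big(m); print(cv2.minAreaRect(k),proj('scene',[[.5948,-.2455,.022],[.5948,-.2705,.022]]))
# white vial: tool y line along vial axis 54.8deg
print(rel(.3478,.2641,.15,54.8), rel(.3478,.2641,.15))
E
```

```text
12.025 [ 0.47809678 -0.25323358  0.17487314] [ 3.14050166e+00 -5.15617657e-04  1.09733350e+00] [ 0.16010707  0.45768644  0.41931757  1.81229444 -0.22914663  0.9182795
  0.20753735]
((182.25, 270.75), (24.981990814208984, 21.50348663330078), 18.434947967529297) [[182.62538105 271.95133513]
 [170.58317826 270.98408499]]
[40.05, -35.2, 2.42, -81.84] [40.05, -35.2, 2.42, 0.0]
```

The dish lies at the plate middle: mask px (182,271) against an expected (183,272). Next is the white vial.

>>> send_rows:
  plan:
    - [[1, 21.2, -14, 0, 0], [1, 21.2, -14, 0, 0], [1, 21.2, -14, 0, 0], [1, 21.2, -14, 0, 0], [1, 21.2, -14, 0, 0]]

```text
time: 12.7
position: [0.4506, 0.006, 0.1732]
tcp_rot: [-3.139, -0.001, 1.109]
wrist_force: [1.5, -0.3, -0.5]
opening: 1.0
grasp_force: 0.0
```

>>> send_rows:
  plan:
    - [[1, 18.8, -21.1, 2.4, -50], [1, 18.8, -21.1, 2.4, -50], [1, 18.8, -21.1, 2.4, -50], [1, 18.8, -21.1, 2.4, -50], [1, 18.8, -21.1, 2.4, -50]]

```text
time: 13.32
position: [0.3469, 0.2666, 0.1494]
tcp_rot: [-3.141, -0.001, 1.98]
wrist_force: [-0.4, 0.1, 0.0]
opening: 1.0
grasp_force: 0.0
```

>>> send_rows:
  plan:
    - [[1, 0, 0, 0, -32], [1, 0, 0, 0, -32], [1, 0, 0, 0, -32], [1, 0, 0, 0, -32], [1, 0, 0, 0, -32]]

```text
time: 13.95
position: [0.3482, 0.263, 0.1499]
tcp_rot: [-3.141, -0.0, 2.525]
wrist_force: [-0.6, -0.9, -0.3]
opening: 0.998
grasp_force: 0.0
```

```bash
python3 - <<'E'
from meas import *
s=bot.state();print(s['time'],s['position'],s['tcp_rot'],s['joint_positions'])
print(rel(.3478,.2641,.0,54.8))
E
```

```text
13.95 [0.34816897 0.2630481  0.14985529] [-3.14109605e+00 -3.77359334e-04  2.52527263e+00] [-0.6800464   0.31722447 -0.03002519  2.09111934  0.01361438  0.73400208
  0.23578784]
[0.09, 0.06, 14.99, -0.11]
```

>>> send_rows:
  plan:
    - [[1, 0.1, 0.1, 5, 0], [1, 0.1, 0.1, 10, 0], [1, 0.1, 0.1, 13.5, 0], [1, 0.1, 0.1, 15, 0], [1, 0.1, 0.1, 15.1, 0]]
  squeeze: 30

```text
time: 14.58
position: [0.3471, 0.264, -0.0018]
tcp_rot: [-3.139, -0.0, 2.528]
wrist_force: [-0.2, 0.6, -0.1]
opening: 0.997
grasp_force: 0.0
```

>>> send_rows:
  plan:
    - [[-1, 0, 0, 0, 0], [-1, 0, 0, 0, 0], [-1, 0, 0, 0, 0], [-1, 0, 0, 0, 0]]

```text
time: 15.08
position: [0.348, 0.2647, 0.0001]
tcp_rot: [3.14, 0.001, 2.529]
wrist_force: [-0.3, 0.1, 7.6]
opening: 0.707
grasp_force: 33.2
```

>>> send_rows:
  plan:
    - [[-1, 0, 0, -2, 0], [-1, 0, 0, -5, 0], [-1, 0, 0, -9, 0], [-1, 0, 0, -9, 0]]

```text
time: 15.58
position: [0.3489, 0.2653, 0.0919]
tcp_rot: [3.136, 0.002, 2.529]
wrist_force: [0.0, 0.4, 0.1]
opening: 0.707
grasp_force: 32.9
```

```bash
python3 - <<'E'
from meas import *
s=bot.state();print(s['time'],s['position'],s['tcp_rot'],s['grasp_force'],s['opening'])
img=bot.grab_frame('scene');cv2.imwrite('pics/g5.png',cv2.resize(img[120:280,370:570],None,fx=3,fy=3))
a=np.radians(16.5);R=np.array([.603,.256]);T=R-.046*np.array([np.cos(a),np.sin(a)]);print(T,rel(*T,.09,106.5))
E
```

```text
15.575 [0.34885112 0.26531562 0.09187462] [3.13599609e+00 1.56352065e-03 2.52926206e+00] 32.91086187644396 0.7067485049296076
[0.55889429 0.24293529] [-18.5, 10.32, 0.05, -51.58]
```

View pics/g5.png

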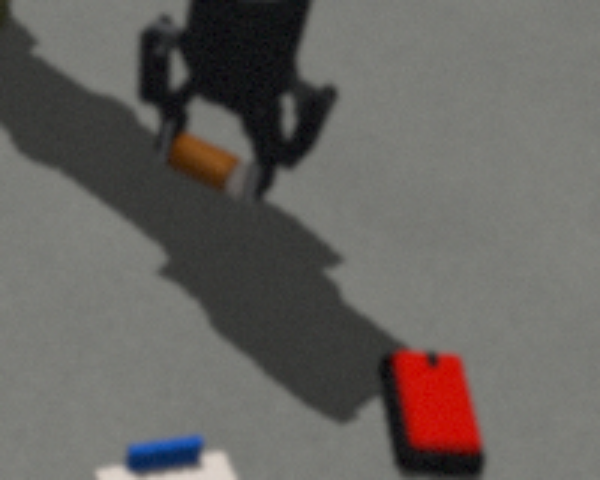

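The white vial is held over its ends (crop px 215,165) and the mouse is untouched.

>>> send_rows:
  plan:
    - [[-1, -4, 2, 0, -10], [-1, -8, 4.5, 0, -20], [-1, -13, 7.5, 0, -30], [-1, -17, 9.5, 0, -40], [-1, -18.6, 10.3, 0, -49]]

```text
time: 16.25
position: [0.5611, 0.24, 0.0873]
tcp_rot: [-3.141, -0.001, -2.896]
wrist_force: [0.1, -0.5, -0.2]
opening: 0.705
grasp_force: 32.9
```

>>> send_rows:
  plan:
    - [[-1, 0, 0, 2, -2.5], [-1, 0, 0, 4, -2.5], [-1, 0, 0, 4.5, -2.5], [-1, 0, 0, 4.5, -2.5]]

```text
time: 16.75
position: [0.5584, 0.2417, 0.0436]
tcp_rot: [-3.142, -0.002, -2.854]
wrist_force: [0.5, -1.0, -1.1]
opening: 0.702
grasp_force: 32.9
```

```bash
cat >> h.py <<'E'
A=np.radians(16.5);RK=np.array([.6025,.2555])
def rk(x,y=0): return RK+x*np.array([np.cos(A),np.sin(A)])+y*np.array([-np.sin(A),np.cos(A)])
E
python3 - <<'E'
from meas import *
s=bot.state();print(s['time'],s['position'],s['tcp_rot'],s['grasp_force'],s['opening'],s['joint_positions'])
print(rel(*rk(-.0445),.006,106.5))
E
```

```text
16.75 [0.55838026 0.24172081 0.0435507 ] [-3.14155862e+00 -1.53302426e-03 -2.85442446e+00] 32.861565185012296 0.7024247195660195 [-0.2755298   0.68781858 -0.28196055  1.76058791  0.26694683  0.7322882
  1.16134662]
[-0.17, 0.07, 3.76, -0.05]
```

>>> send_rows:
  plan:
    - [[-1, -0.2, 0.1, 1.5, 0], [-1, -0.2, 0.1, 2.7, 0], [-1, -0.2, 0.1, 3.4, 0], [-1, -0.2, 0.1, 3.75, 0], [-1, -0.2, 0.1, 3.75, 0]]

```text
time: 17.38
position: [0.5604, 0.2433, 0.0067]
tcp_rot: [-3.142, -0.0, -2.855]
wrist_force: [-0.3, 0.1, 0.1]
opening: 0.709
grasp_force: 32.9
```

>>> send_rows:
  plan:
    - [[-1, 0.1, 0, 0, 0], [-1, 0.2, 0, 0, 0], [-1, 0.2, 0, 0, 0]]

```text
time: 17.75
position: [0.5603, 0.2432, 0.0073]
tcp_rot: [3.141, 0.004, -2.855]
wrist_force: [5.3, 0.5, -2.8]
opening: 0.711
grasp_force: 33.3
```

>>> send_rows:
  plan:
    - [[-1, -0.1, 0, 0.1, 0], [-1, -0.1, 0, 0.15, 0], [0.6, -0.1, 0, 0.15, 0], [1, -0.1, 0, 0.15, 0], [1, -0.1, 0, 0.15, 0]]

```text
time: 18.38
position: [0.559, 0.2428, 0.005]
tcp_rot: [-3.141, -0.001, -2.855]
wrist_force: [-0.7, 0.4, 0.3]
opening: 1.003
grasp_force: 0.0
```

>>> send_rows:
  plan:
    - [[1, 0, 0, -1, 0], [1, 0, 0, -4, 0], [1, 0, 0, -9, 0], [1, 0, 0, -14, 0], [1, 0, 0, -14, 0]]

```text
time: 19.0
position: [0.5617, 0.2444, 0.1503]
tcp_rot: [3.14, 0.008, -2.855]
wrist_force: [0.1, -0.4, -0.8]
opening: 1.0
grasp_force: 0.0
```

```bash
python3 - <<'E'
from meas import *
s=bot.state();print(s['time'],s['position'],s['tcp_rot'],s['joint_positions'])
img=bot.grab_frame('scene');cv2.imwrite('pics/g6.png',cv2.resize(img[230:350,370:530],None,fx=4,fy=4))
print(proj('scene',[[*rk(-.0445),.02],[*rk(-.0445,.0305),.02],[*rk(-.0445,-.0305),.02]]))
print(rel(.4322,.0198,.15,19.4))
E
```

```text
19.0 [0.56167091 0.24435361 0.15030392] [ 3.1402728   0.00826852 -2.8547639 ] [-0.24808772  0.56352267 -0.32568448  1.65513872  0.21262168  0.94937517
  1.20786786]
[[428.13273267 278.29302895]
 [442.99637396 276.02725337]
 [413.18198794 280.57535176]]
[18.63, -17.83, -0.22, 87.03]
```

View pics/g6.png

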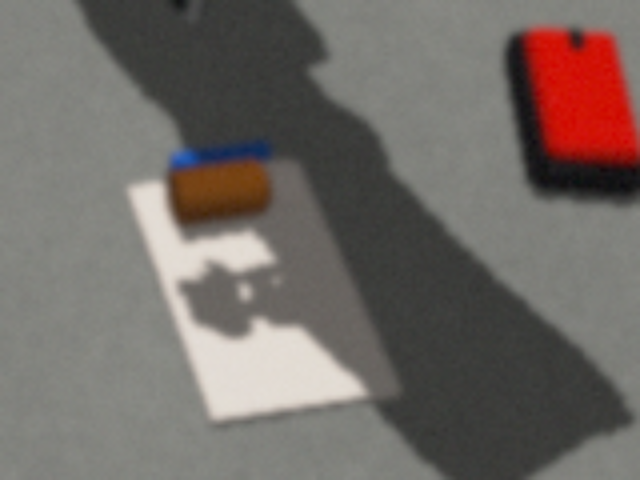

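The white vial lies against the blue stop (crop px 222,190), cap end in shadow. Next is the blue vial.

>>> send_rows:
  plan:
    - [[1, 18.6, -17.8, -0.2, 48], [1, 18.6, -17.8, -0.2, 48], [1, 18.6, -17.8, -0.2, 48], [1, 18.6, -17.8, -0.2, 48], [1, 18.6, -17.8, -0.2, 48]]

```text
time: 19.68
position: [0.4279, 0.0155, 0.1465]
tcp_rot: [-3.138, -0.002, 2.581]
wrist_force: [0.9, 0.7, 0.6]
opening: 0.998
grasp_force: 0.0
```

>>> send_rows:
  plan:
    - [[1, 0, 0, 0, 39], [1, 0, 0, 0, 39], [1, 0, 0, 0, 39], [1, 0, 0, 0, 39], [1, 0, 0, 0, 39]]

```text
time: 20.3
position: [0.4307, 0.0196, 0.1465]
tcp_rot: [-3.14, -0.0, 1.911]
wrist_force: [0.4, 0.4, -1.0]
opening: 1.0
grasp_force: 0.0
```

```bash
python3 - <<'E'
from meas import *
s=bot.state();print(s['time'],s['position'],s['tcp_rot'],s['joint_positions'])
print(rel(.4315,.0195,-.002,19.2))
E
```

```text
20.3 [0.43070669 0.01963643 0.14654385] [-3.13951681e+00 -1.93503174e-04  1.91116055e+00] [-0.15705592  0.31726739  0.07163623  2.10729719 -0.03336662  0.7201237
  0.27651299]
[-0.04, 0.07, 14.85, 0.3]
```

>>> send_rows:
  plan:
    - [[1, 0, 0.1, 5, 0], [1, 0, 0.1, 10, 0], [1, 0, 0.1, 13.5, 0], [1, 0, 0.1, 14.7, 0], [1, 0, 0.1, 14.8, 0]]

```text
time: 20.92
position: [0.4321, 0.0199, -0.001]
tcp_rot: [-3.14, -0.0, 1.911]
wrist_force: [0.1, -0.4, 0.4]
opening: 1.004
grasp_force: 0.0
```

>>> send_rows:
  plan:
    - [[-1, 0, 0, 0, 0], [-1, 0, 0, 0, 0], [-1, 0, 0, 0, 0], [-1, 0, 0, 0, 0]]

```text
time: 21.42
position: [0.4333, 0.02, 0.0005]
tcp_rot: [3.139, 0.001, 1.91]
wrist_force: [-0.4, -0.9, 8.1]
opening: 0.706
grasp_force: 32.6
```

>>> send_rows:
  plan:
    - [[-1, 0, 0, -2, 0], [-1, 0, 0, -5, 0], [-1, 0, 0, -10, 0], [-1, 0, 0, -10, 0]]

```text
time: 21.92
position: [0.4346, 0.0201, 0.1029]
tcp_rot: [3.134, 0.002, 1.91]
wrist_force: [-0.2, -0.2, -1.2]
opening: 0.707
grasp_force: 33.3
```

```bash
python3 - <<'E'
from meas import *
s=bot.state();print(s['time'],s['position'],s['grasp_force'],s['opening'])
print(rel(*rk(-.0145),.1,106.5))
E
```

```text
21.925 [0.4346238  0.02010479 0.10287762] 33.29466712195426 0.7072432635408382
[16.68, 22.22, 0.29, -87.05]
```

>>> send_rows:
  plan:
    - [[-1, 3, 4, 0, -8], [-1, 7, 9.5, 0, -18], [-1, 11.5, 15, 0, -28], [-1, 15, 20, 0, -38], [-1, 16.7, 22.2, 0, -47]]

```text
time: 22.55
position: [0.5869, 0.2545, 0.0987]
tcp_rot: [3.14, -0.001, 2.738]
wrist_force: [-0.0, -0.1, -1.0]
opening: 0.706
grasp_force: 33.2
```

>>> send_rows:
  plan:
    - [[-1, 0, 0, 1.5, -10], [-1, 0, 0, 3, -20], [-1, 0, 0, 4, -30], [-1, 0, 0, 5, -40], [-1, 0, 0, 5, -40]]

```text
time: 23.18
position: [0.5854, 0.2507, 0.048]
tcp_rot: [3.141, -0.003, -2.856]
wrist_force: [0.3, 0.3, 0.1]
opening: 0.706
grasp_force: 33.2
```

```bash
python3 - <<'E'
from meas import *
s=bot.state();print(s['time'],s['position'],s['tcp_rot'],s['grasp_force'],s['opening'])
print(rel(*rk(-.0135),.007,106.5))
E
```

```text
23.175 [0.58536054 0.250721   0.0479614 ] [ 3.14142951e+00 -2.60278905e-03 -2.85568255e+00] 33.21897766669281 0.705633404256602
[-0.43, -0.03, 4.1, -0.12]
```

>>> send_rows:
  plan:
    - [[-1, -0.4, 0, 1.5, 0], [-1, -0.4, 0, 2.8, 0], [-1, -0.4, 0, 3.7, 0], [-1, -0.4, 0, 4.1, 0], [-1, -0.4, 0, 4.1, 0]]

```text
time: 23.8
position: [0.5899, 0.2525, 0.008]
tcp_rot: [-3.142, -0.0, -2.855]
wrist_force: [0.2, -0.7, -0.2]
opening: 0.705
grasp_force: 33.2
```

>>> send_rows:
  plan:
    - [[-1, 0.1, 0, 0, 0], [-1, 0.2, 0, 0, 0], [-1, 0.3, 0, 0, 0], [-1, 0.3, 0, 0, 0]]

```text
time: 24.3
position: [0.5872, 0.2516, 0.0084]
tcp_rot: [-3.142, 0.0, -2.855]
wrist_force: [-0.3, 0.1, -0.7]
opening: 0.709
grasp_force: 33.2
```

>>> send_rows:
  plan:
    - [[-1, 0.1, 0, 0.1, 0], [-1, 0.15, 0, 0.15, 0], [-1, 0.2, 0, 0.15, 0], [-1, 0.2, 0, 0.15, 0]]

```text
time: 24.8
position: [0.586, 0.2513, 0.007]
tcp_rot: [3.141, 0.002, -2.855]
wrist_force: [2.8, 0.5, -1.4]
opening: 0.708
grasp_force: 33.3
```

Contact at 2.8 N, so it is snug. Releasing.

>>> send_rows:
  plan:
    - [[-1, -0.05, 0, 0, 0], [-1, -0.05, 0, 0, 0], [0.6, -0.05, 0, 0, 0], [1, -0.05, 0, 0, 0], [1, -0.05, 0, 0, 0]]

```text
time: 25.42
position: [0.5854, 0.2511, 0.0067]
tcp_rot: [-3.141, -0.001, -2.855]
wrist_force: [0.3, 0.4, 0.6]
opening: 1.001
grasp_force: 0.0
```

>>> send_rows:
  plan:
    - [[1, 0, 0, -1, 0], [1, 0, 0, -4, 0], [1, 0, 0, -9, 0], [1, 0, 0, -14, 0], [1, 0, 0, -14, 0]]

```text
time: 26.05
position: [0.5879, 0.2527, 0.1521]
tcp_rot: [3.14, 0.009, -2.855]
wrist_force: [-0.5, 0.1, 0.3]
opening: 1.001
grasp_force: 0.0
```

```bash
python3 - <<'E'
from meas import *
s=bot.state();print(s['time'],s['position'],s['tcp_rot'],s['joint_positions'])
img=bot.grab_frame('scene');cv2.imwrite('pics/g7.png',cv2.resize(img[230:350,370:530],None,fx=4,fy=4))
print(rel(.4195,-.1573,.15,140))
E
```

```text
26.05 [0.58786186 0.25265094 0.15209463] [ 3.14021325  0.00850795 -2.85477366] [-0.21538717  0.60695814 -0.38507138  1.57545976  0.25819707  1.00093337
  1.18121962]
[27.61, -34.5, -0.05, -33.56]
```

View pics/g7.png

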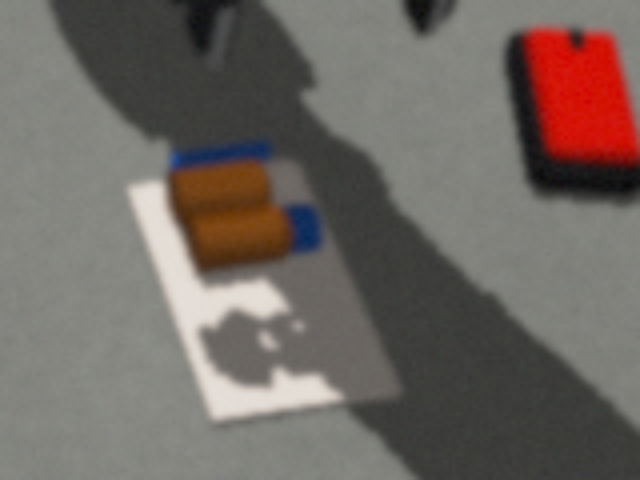

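The blue vial lies against the white one, square to the rack, cap at crop (305,228). Last is the chock.

>>> send_rows:
  plan:
    - [[1, 14, -17.5, 0, 0], [1, 14, -17.5, 0, 0], [1, 14, -17.5, 0, 0], [1, 14, -17.5, 0, 0], [1, 14, -17.5, 0, 0]]

```text
time: 26.72
position: [0.4991, 0.04, 0.1459]
tcp_rot: [-3.14, -0.004, -2.86]
wrist_force: [0.9, 0.5, 0.3]
opening: 0.999
grasp_force: 0.0
```

>>> send_rows:
  plan:
    - [[1, 13.6, -17, 0, -33.5], [1, 13.6, -17, 0, -33.5], [1, 13.6, -17, 0, -33.5], [1, 13.6, -17, 0, -33.5], [1, 13.6, -17, 0, -33.5]]

```text
time: 27.35
position: [0.4175, -0.1599, 0.146]
tcp_rot: [3.14, -0.001, -2.274]
wrist_force: [1.2, 0.9, 0.5]
opening: 1.0
grasp_force: 0.0
```

>>> send_rows:
  plan:
    - [[1, 0, 0, 0, 0], [1, 0, 0, 0, 0]]

```text
time: 27.6
position: [0.4195, -0.1562, 0.1467]
tcp_rot: [3.141, 0.001, -2.267]
wrist_force: [0.4, 0.5, -0.5]
opening: 1.003
grasp_force: 0.0
```

```bash
python3 - <<'E'
from meas import *
s=bot.state();print(s['time'],s['position'],s['tcp_rot'],s['joint_positions'])
print(rel(.4195,-.1573,.003,140))
E
```

```text
27.6 [ 0.41949314 -0.15618404  0.14672771] [ 3.14137874e+00  7.19746476e-04 -2.26740053e+00] [ 0.71853415  0.37337106 -0.56411957  2.06542164  0.28100912  0.77630048
  2.42806753]
[0.09, -0.07, 14.37, 0.09]
```

>>> send_rows:
  plan:
    - [[1, 0.1, -0.1, 5, 0], [1, 0.1, -0.1, 10, 0], [1, 0.1, -0.1, 13, 0], [1, 0.1, -0.1, 14.3, 0], [1, 0.1, -0.1, 14.3, 0]]
  squeeze: 45

```text
time: 28.22
position: [0.4191, -0.1584, 0.0036]
tcp_rot: [3.141, -0.0, -2.268]
wrist_force: [-0.1, -0.6, 0.2]
opening: 0.994
grasp_force: 0.0
```

>>> send_rows:
  plan:
    - [[-1, 0, 0, 0, 0], [-1, 0, 0, 0, 0], [-1, 0, 0, 0, 0], [-1, 0, 0, 0, 0]]

```text
time: 28.72
position: [0.4194, -0.1595, 0.005]
tcp_rot: [-3.139, 0.001, -2.27]
wrist_force: [-0.8, 0.6, 7.2]
opening: 0.576
grasp_force: 46.2
```

>>> send_rows:
  plan:
    - [[-1, 0, 0, -2, 0], [-1, 0, 0, -5, 0], [-1, 0, 0, -10, 0], [-1, 0, 0, -10, 0]]

```text
time: 29.22
position: [0.4207, -0.16, 0.1072]
tcp_rot: [-3.135, 0.002, -2.271]
wrist_force: [-0.0, 0.5, -2.5]
opening: 0.577
grasp_force: 47.9
```

```bash
python3 - <<'E'
from meas import *
s=bot.state();print(s['time'],s['position'],s['grasp_force'],s['opening'])
img=bot.grab_frame('scene');cv2.imwrite('pics/g8.png',cv2.resize(img[140:260,170:330],None,fx=4,fy=4))
print(rel(*rk(.020),.11,106.5))
E
```

```text
29.225 [ 0.42070947 -0.15997483  0.10722371] 47.85772606730461 0.5771017112021828
[-45.22, 11.69, -0.44, 33.38]
```

View pics/g8.png

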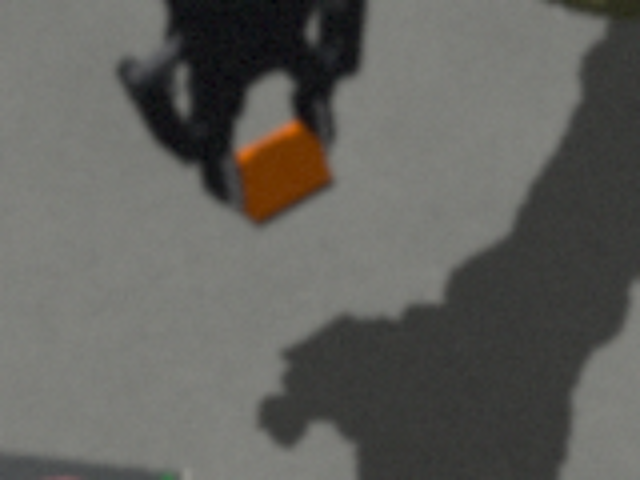

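The chock is held square over its ends (crop px 285,170).

>>> send_rows:
  plan:
    - [[-1, -3, 0.8, 0, 0], [-1, -8, 2, 0, 0], [-1, -13, 3.5, 0, 0], [-1, -18, 4.7, 0, 0], [-1, -23, 6, 0, 0]]

```text
time: 29.9
position: [0.5208, 0.0564, 0.1027]
tcp_rot: [3.141, -0.002, -2.27]
wrist_force: [1.1, -0.5, -2.0]
opening: 0.574
grasp_force: 47.8
```

>>> send_rows:
  plan:
    - [[-1, -6, 1.5, 0, 8], [-1, -12, 3, 0, 16], [-1, -17, 4.5, 0, 25], [-1, -21, 5.5, 0, 33.4], [-1, -22.2, 5.7, 0, 33.4]]

```text
time: 30.52
position: [0.6194, 0.2656, 0.1021]
tcp_rot: [3.141, -0.001, -2.85]
wrist_force: [-0.3, -1.1, -1.2]
opening: 0.576
grasp_force: 47.7
```

>>> send_rows:
  plan:
    - [[-1, 0, 0, 2, 0], [-1, 0, 0, 4, 0], [-1, 0, 0, 4.5, 0], [-1, 0, 0, 4.5, 0]]

```text
time: 31.02
position: [0.62, 0.2611, 0.0584]
tcp_rot: [-3.141, -0.001, -2.853]
wrist_force: [0.5, 0.1, -0.8]
opening: 0.575
grasp_force: 47.7
```

```bash
python3 - <<'E'
from meas import *
s=bot.state();print(s['time'],s['position'],s['tcp_rot'],s['grasp_force'],s['opening'])
print(rel(*rk(.020),.0125,106.5))
E
```

```text
31.025 [0.61995796 0.26114863 0.05837547] [-3.14102193e+00 -1.19080461e-03 -2.85296762e+00] 47.737178429961205 0.5754501016761685
[-0.17, -0.05, 4.59, 0.04]
```

>>> send_rows:
  plan:
    - [[-1, -0.2, -0.1, 1.8, 0], [-1, -0.2, -0.1, 3.4, 0], [-1, -0.2, -0.1, 4.3, 0], [-1, -0.2, -0.1, 4.55, 0], [-1, -0.2, -0.1, 4.55, 0]]

```text
time: 31.65
position: [0.6224, 0.2618, 0.0132]
tcp_rot: [3.142, -0.0, -2.853]
wrist_force: [0.5, -0.2, -0.6]
opening: 0.576
grasp_force: 47.8
```

>>> send_rows:
  plan:
    - [[-1, 0.15, 0, 0, 0], [-1, 0.3, 0, 0, 0], [-1, 0.45, 0, 0, 0], [-1, 0.5, 0, 0, 0], [-1, 0.5, 0, 0, 0]]

```text
time: 32.28
position: [0.6176, 0.2602, 0.0134]
tcp_rot: [-3.142, 0.0, -2.853]
wrist_force: [-0.0, 0.3, -1.2]
opening: 0.574
grasp_force: 47.8
```

>>> send_rows:
  plan:
    - [[-1, 0.1, 0, 0, 0], [-1, 0.2, 0, 0, 0], [-1, 0.25, 0, 0, 0], [-1, 0.25, 0, 0, 0]]

```text
time: 32.78
position: [0.6152, 0.2595, 0.0133]
tcp_rot: [-3.142, -0.0, -2.853]
wrist_force: [0.1, -0.2, -1.3]
opening: 0.571
grasp_force: 47.8
```

>>> send_rows:
  plan:
    - [[-1, 0.1, 0, 0, 0], [-1, 0.15, 0, 0, 0], [-1, 0.15, 0, 0, 0]]

```text
time: 33.15
position: [0.6138, 0.2591, 0.0133]
tcp_rot: [-3.142, 0.0, -2.853]
wrist_force: [-0.4, 0.1, -1.5]
opening: 0.571
grasp_force: 47.8
```

```bash
python3 - <<'E'
from meas import *
s=bot.state();print(s['time'],s['position'],s['wrist_force'])
img=bot.grab_frame('scene');cv2.imwrite('pics/g9.png',cv2.resize(img[230:350,370:530],None,fx=4,fy=4))
E
```

```text
33.15 [0.61377125 0.25905569 0.01329559] [-0.4327386   0.06638594 -1.46086829]
```

View pics/g9.png

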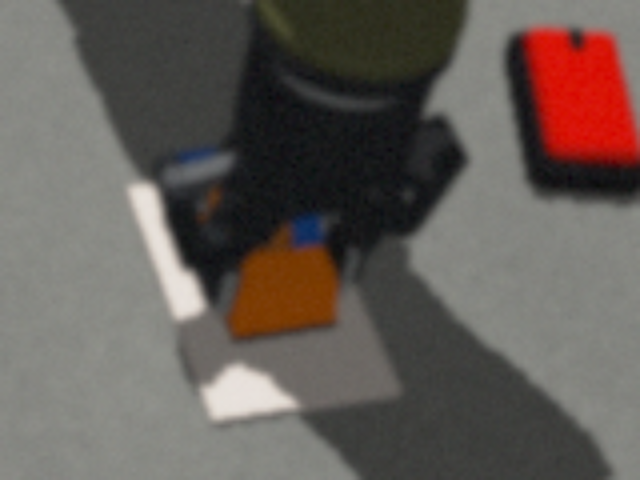

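The chock is beside the blue vial (crop px 285,290), with no contact felt yet. I'll lower it the last 2 mm and push gently.

>>> send_rows:
  plan:
    - [[-1, 0, 0, 0.1, 0], [-1, 0, 0, 0.2, 0], [-1, 0, 0, 0.25, 0], [-1, 0, 0, 0.25, 0]]

```text
time: 33.7
position: [0.6137, 0.2591, 0.0111]
tcp_rot: [-3.142, 0.0, -2.853]
wrist_force: [-1.1, 0.1, 2.9]
opening: 0.576
grasp_force: 48.2
```

>>> send_rows:
  plan:
    - [[-1, 0.1, 0, 0, 0], [-1, 0.15, 0, 0, 0], [-1, 0.15, 0, 0, 0]]

```text
time: 34.08
position: [0.613, 0.2589, 0.0111]
tcp_rot: [3.141, 0.002, -2.853]
wrist_force: [2.0, 1.8, 2.3]
opening: 0.577
grasp_force: 48.1
```

>>> send_rows:
  plan:
    - [[-1, 0, 0, 0, 0], [0.5, 0, 0, 0, 0], [1, 0, 0, 0, 0], [1, 0, 0, 0, 0], [1, 0, 0, -2, 0]]

```text
time: 34.7
position: [0.611, 0.258, 0.0298]
tcp_rot: [-3.141, -0.004, -2.853]
wrist_force: [0.1, 0.0, 1.1]
opening: 1.0
grasp_force: 0.0
```

>>> send_rows:
  plan:
    - [[1, 0, 0, -5, 0], [1, 0, 0, -10, 0], [1, 4, 5, -14, 0], [1, 8, 10, -15, 0], [1, 12, 14, -15, 0]]

```text
time: 35.33
position: [0.4635, 0.3564, 0.1834]
tcp_rot: [3.14, 0.004, -2.853]
wrist_force: [-0.3, 1.3, -0.1]
opening: 1.0
grasp_force: 0.0
```

>>> send_rows:
  plan:
    - [[1, 5, 12, 0, 0], [1, 10, 25, 0, 0], [1, 10, 25, 0, 0], [1, 10, 25, 0, 0], [1, 10, 25, 0, 0]]

```text
time: 35.95
position: [0.2925, 0.5696, 0.182]
tcp_rot: [3.138, -0.001, -2.846]
wrist_force: [0.2, 0.4, 0.8]
opening: 0.996
grasp_force: 0.0
```

```bash
python3 - <<'E'
from meas import *
s=bot.state();print(s['time'],s['position'])
t=bot.grab_frame('top');img=bot.grab_frame('scene')
cv2.imwrite('pics/fin.png',np.hstack([cv2.resize(t[150:250,190:290],(480,480)),cv2.resize(img[230:350,395:475],(320,480))]))
c=[((5,90,30),(22,255,255))]
for n,r in (("all",c),):
    m=mask(t,(238,205),30,r); print([ (rect("top",k,.02)[0]-RK)@np.array([[np.cos(A),-np.sin(A)],[np.sin(A),np.cos(A)]])*1000 for k in cv2.findContours(m,0,1)[0] if cv2.contourArea(k)>20])
P=[proj("top",[*rk(x+.0015,0),z])[0].round(1).tolist() for x,z in((-.046,.02),(-.018,.02),(.012,.032))];print(P)
E
```

```text
35.95 [0.29245296 0.56956022 0.18200744]
[array([-15.88326141,  -0.4136754 ])]
[[237.3, 213.5], [234.7, 203.3], [230.9, 191.6]]
```

View pics/fin.png

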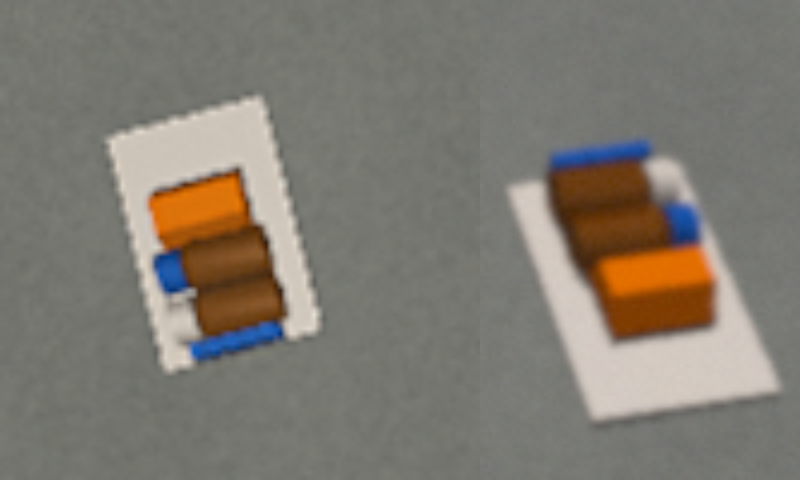

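The final picture shows the white vial at the stop, then the blue vial, then the chock upright against it. All are square and within about 4 mm of the rack's midline (left view: stop 237,341; chock 200,207). The arm is clear.

```bash
python3 -c "
from plant import bot
print(bot.sign_off())"
```

```text
the job is handed in; nothing more can be done
None
```

I placed all five items and handed the job in at about 36 s. By the camera pictures the lens, dish, both vials and chock are in place and the mouse and tip box untouched. No verdict came back.

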